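# Count bottle caps through the tray gate

### The arm

A 7-joint arm with a two-finger parallel gripper is mounted at the origin on the work surface. World frame = base frame: x ahead of the robot, y to its left, z up, the work surface at z = 0. Lengths are in m, angles in degrees, forces in N, time in s.
With the tool pointing down it reaches from about 0.4 to 0.925 m from the base axis. Payload 5.6 kg.
Tool frame: the origin (TCP) lies at the very end of the fingers, on their centre line; the grasp point (between the pads) lies 19 mm behind it; z points along the fingers, y is the direction in which the jaws open and shut (so a half turn about z gives the same grasp; the last joint's range is limited). The gripper opens to 85 mm and grips with 20 to 120 N. Pads are 22 mm wide; open, the fingers measure 114 mm over their backs; the gripper's body (76 mm by 85 mm) begins 54 mm behind the grasp point. The pads swing forward as they close: fully open they stand 13 mm farther back than shut.
Start: joints at [60.905, 26.786, -0.665, 91.828, 0.344, 61.387, -3.226], TCP at [0.291, -0.581, 0.231] pointing down, gripper open.
Joint ranges: [-144.91, 144.91], [-17.63, 115.5], [-89.93, 88.59], [15.96, 139.68], [-74.01, 254.01], [8.47, 105.57], [-167.45, 167.45]. Speed limits (degrees/s): [147.25, 147.25, 180, 180, 180, 180, 180].

### API

Orientations are given as a 3x3 rotation matrix whose columns are the frame's x, y, z axes.
In Python, from bench import monitor, eyes, order gives the robot as it stands.
- The arm moves only by the shell command python3 -m inch 'ROWS' [FORCE]. ROWS is a JSON object of lists of equal length, an entry for each row: "offset": the shift along the world's x, y, z each as a share of 300 mm, from -1 to 1, a list of three; "delta_rot": the turn, a rotation vector about the world's x, y, z each as a share of 1.5 rad, from -1 to 1, a list of three; "gripper": the closure, from -1 (fully open) to 1 (shut). In form: {"offset": [[tx, ty, tz], ...], "delta_rot": [[wx, wy, wz], ...], "gripper": [gripper, ...]}. A call has 1 to 5 rows; each row shifts and turns the commanded pose from where the row before left it; what a row does not reach is not made up. A row lasts 1/8 s, in which the tool goes at most 62.5 mm and 10.7 degrees, less where a joint would pass 70% of its speed; a pose out of reach is approached as far as the arm can. A call with a number of a shift or a turn outside -1 to 1 is refused whole. A call with a gripper value outside its range is refused whole. The fingers move at their own pace and stop on an object; FORCE is the grip in N (left out, the last holds). Time passes only in rows, so rows that do not move let the fingers close. It gives the time, the measured TCP pose, the force and the opening at its end, in the units of the state.
- monitor.get_state(): the state, without advancing time (a new reading comes with each control period).
- eyes.grab_frame(name): name is "scene" or "top"; returns the picture (400x640x3 uint8, blue, green, red); there is no depth.
- eyes.camera_params(name): a dict with "mtx" (3x3 intrinsics, pixels), "k1" (the pictures are not rectified: a ray, as slopes to the right and down, at radius r is drawn at 1 + k1 r^2 times it, then the intrinsics apply), "rvec" (rotation vector, rad) and "tvec" (3), from world to camera coordinates, as OpenCV has them. Camera axes: x right, y down, z forward; pixel columns grow to the right and rows downward; lengths in m; the calibration is good to about 2 mm. A picture is of the moment at which its call begins. camera_params takes no time and is no camera call.
- order.close_job(): hands the job in, once; it reports no verdict.
The state is a dict: "time_s": time; "joint_pos": joint angles; "joint_velocities": joint speeds; "joint_efforts": joint torques, N m; "ee_pos": TCP position; "orientation": TCP orientation; "ft_force": force on the tool from outside, world axes, zero at the start; "ft_torque": the same for the moment, N m; "gripper_width": finger opening in m.
Only numpy, scipy, OpenCV 4.12 (cv2) and the standard library are available. Lean on these libraries where they do the work, as an engineer would, in place of code of your own. Each camera call takes 0.05 s, during which the arm holds its last target. There are 200 camera calls.

### The job

Three loose screw caps lie on the white counting tray. With the fingers, gently sweep them one at a time along the tray floor and through the narrow gate at the tray's end, so that all three have dropped into the slot behind it. Do not pinch or lift the caps, and leave the small vial and jar that stand on the tray, and the bottle and tip box on the bench, as they are.

Things in the scene. Friction and masses are not known exactly. Their poses are not given: they have to be found in the camera images.
- tray: white plastic counting tray on short legs, fixed to the bench, place and yaw vary. Origin: on the bench under the tray; x points to the gate, y left, z up. Flat floor 65 mm above the origin, spanning x -120 to +100 mm, y -130 to +130 mm; walls around it 5 mm thick, rising 22 mm above the floor; the far end wall, at x +100 to +105 mm, has the gate.
- gate (a point): middle of the gate at floor level (tray frame x +100, y 0, z +65 mm). The gate is an opening 44 mm wide in the 5 mm end wall, open to the top. The floor ends at this point, flush with the inner face of the end wall: a cap falls into the slot once its centre is well past the floor's edge.
- slot (a point): centre of the slot's bottom (tray frame x +132.5, y 0, z +5 mm). The slot is a pocket right behind the gate, open at the top, inside 65 mm long (x) and 60 mm wide, its bottom 60 mm below the tray floor; its walls are 5 mm thick and as high as the tray's walls.
- cap_a: one of three identical loose ribbed blue screw caps, a disc 28 mm in diameter and 12 mm high, 11 to 18 g, lying flat on the tray floor at the start. Origin: centre of its underside (z along its axis).
- cap_b: one of three identical loose ribbed blue screw caps, a disc 28 mm in diameter and 12 mm high, 11 to 18 g, lying flat on the tray floor at the start. Origin: centre of its underside (z along its axis).
- cap_c: one of three identical loose ribbed blue screw caps, a disc 28 mm in diameter and 12 mm high, 11 to 18 g, lying flat on the tray floor at the start. Origin: centre of its underside (z along its axis).
- vial: small amber glass vial with a narrow neck and screw cap, 24 mm in diameter, 45 mm tall, standing loose in one of the two tray corners beside the gate; leave it. Origin: centre of its underside.
- jar: small white jar with a screw lid, 38 mm in diameter, 45 mm tall, standing loose in the other tray corner beside the gate; leave it. Origin: centre of its underside.
- bottle: amber glass bottle, 64 mm in diameter, 140 mm tall, on the bench to the robot's left of the tray; leave it. Origin: centre of its underside.
- tipbox: pipette-tip box, 120 x 85 mm, 68 mm tall, on the bench to the robot's right of the tray; leave it. Origin: centre of its underside.
Things that resemble listed ones, but are neither listed nor needed, are in the scene too. Of the things like the bottle, leave any that is yellow; of the rest the smaller one is meant.

How it is judged:
By the outcome, as a careful person would: the job done as asked, in the order asked, and still so for the second after the job is handed in, with the robot touching nothing.
It also fails if it takes over 64 s, if anything falls off the work surface, if the arm or the gripper's body presses on something with over 40 N, if the wrist force passes 120 N, or if a joint passes its speed limit or range.

## Working session

There is one attempt and no reset: what is moved stays moved. The work goes in short steps, Python scripts to look and compute and a shell command to move; the robot and the scene stay as the last step left them, time stands still between calls to the robot, and variables do not carry over. Pictures are saved under pics/ and viewed, about 8 in all and at most 12, crops included, and the job is handed in when it is done.

```bash
mkdir -p pics; ls; python3 - <<'E'
from bench import monitor, eyes
import cv2,numpy as np
for n in("scene","top"):
    f=eyes.grab_frame(n); cv2.imwrite(f"pics/{n}0.png",f)
    p=eyes.camera_params(n); print(n,{k:np.round(v,4).tolist() for k,v in p.items()})
s=monitor.get_state(); print(s['time_s'],s['ee_pos'],s['orientation'],s['gripper_width'])
E
```

```text
pics
scene {'mtx': [[408.9497, 0.0, 314.1937], [0.0, 408.9497, 199.757], [0.0, 0.0, 1.0]], 'k1': -0.0605, 'rvec': [2.1096, 1.3111, -0.5054], 'tvec': [-0.2777, -0.3042, 1.527]}
top {'mtx': [[388.3671, 0.0, 325.4217], [0.0, 388.3671, 192.6113], [0.0, 0.0, 1.0]], 'k1': -0.0459, 'rvec': [2.1287, -2.1853, 0.1445], 'tvec': [0.0445, 0.5322, 1.0901]}
0.1 [ 0.29107049 -0.58061984  0.23038858] [[ 8.93949844e-01  4.48166272e-01 -8.17814422e-04]
 [ 4.48167011e-01 -8.93948674e-01  1.44861278e-03]
 [-8.18647284e-05 -1.66150461e-03 -9.99998616e-01]] 0.08552686870235446
```

View pics/scene0.png

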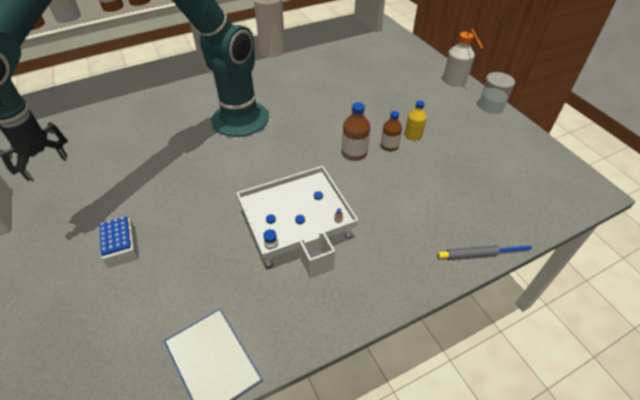

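View pics/top0.png

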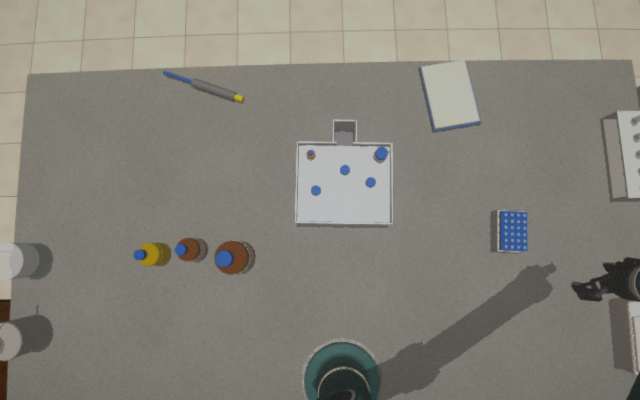

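The top view shows the tray at about (295–393, 142–225) and the gate and slot at (344, 132). The caps are at (345,170), (370,182) and (316,190). The vial is at (311,154) and the jar at (381,153). There are three bottles: yellow (148,254), small amber (188,250) and large amber (232,258). The small amber one is the bottle meant, and all three stay untouched. Next I'll measure the positions and confirm them in one enlarged crop.

```bash
cat > h.py <<'E'
import cv2,numpy as np
from bench import eyes,monitor
def cam(n):
    p=eyes.camera_params(n); R=cv2.Rodrigues(np.array(p['rvec'],float))[0]; return np.array(p['mtx']),float(p['k1']),R,np.array(p['tvec'],float).ravel()
def ray(n,uv,z):
    K,k,R,t=cam(n); q=cv2.undistortPoints(np.array(uv,float).reshape(-1,1,2),K,np.array([k,0,0,0.])).reshape(-1,2)
    d=np.c_[q,np.ones(len(q))]@R; c=-R.T@t
    return c+d*((z-c[2])/d[:,2])[:,None]
def blobs(n,f,lo,hi,amin=8):
    m=cv2.inRange(cv2.cvtColor(f,cv2.COLOR_BGR2HSV),lo,hi)
    N,l,s,c=cv2.connectedComponentsWithStats(m); return [(c[i],s[i,4]) for i in range(1,N) if s[i,4]>=amin]
# tray frame
def caps(tray=None,save=None):
    f=eyes.grab_frame("top")
    if save: cv2.imwrite(save,cv2.resize(f[90:270,250:450],None,fx=3.5,fy=3.5,interpolation=cv2.INTER_CUBIC))
    out=[]
    for c,a in blobs("top",f,(95,120,60),(130,255,255)):
        if 280<c[0]<410 and 110<c[1]<235:
            out.append((c.round(1).tolist(),int(a),ray("top",c,.077)[0,:2]))
    return out
E
python3 - <<'E'
from h import *
f=cv2.imread('pics/top0.png')
m=cv2.inRange(cv2.cvtColor(f,cv2.COLOR_BGR2HSV),(0,0,150),(180,50,255)); m[:, :285]=0; m[:,405:]=0; m[:105]=0; m[240:]=0
m[:139]=0
cs=max(cv2.findContours(m,0,1)[0],key=cv2.contourArea)
h=cv2.convexHull(cs)
w=ray("top",h.reshape(-1,2),.087)[:,:2].astype(np.float32)
r=cv2.minAreaRect(w);print(r,cv2.boxPoints(r).round(4).tolist(), cv2.boundingRect(cs))
for u,v in ((331.5,121),(356,121),(333,144),(356,144)): print(ray("top",[u,v],.087).round(4))
for c in caps(save='pics/crop1.png'): print(c)
cv2.imwrite('pics/crop2.png',cv2.resize(f[90:280,120:410],None,fx=2.7,fy=2.7,interpolation=cv2.INTER_CUBIC))
E
```

```text
((0.5591117143630981, -0.020624175667762756), (0.2692582309246063, 0.23716111481189728), 87.44127655029297) [[0.43459999561309814, -0.14980000257492065], [0.6715999841690063, -0.16040000319480896], [0.6836000084877014, 0.10859999805688858], [0.44670000672340393, 0.11919999867677689]] (295, 139, 98, 86)
[[0.7302 0.0083 0.087 ]]
[[ 0.7285 -0.0611  0.087 ]]
[[0.6633 0.006  0.087 ]]
[[ 0.6617 -0.0586  0.087 ]]
([381.1, 152.8], 102, array([ 0.63709392, -0.12960478]))
([310.0, 152.0], 9, array([0.64435642, 0.07129991]))
([344.5, 169.5], 52, array([ 0.59163762, -0.0244361 ]))
([370.4, 181.7], 56, array([ 0.55519701, -0.09563871]))
([315.5, 190.1], 57, array([0.53549663, 0.05834572]))
```

View pics/crop2.png

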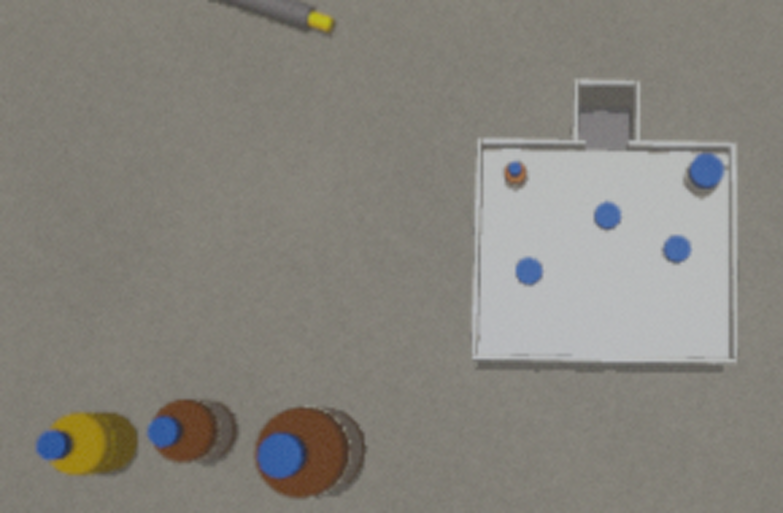

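The crop confirms the layout: the tray corners are at crop (478,140), (736,145), (736,361) and (474,360), and the gate is open at (585–628, 147). The three caps are at (607,216), (677,249) and (529,271). The small amber bottle at (188,430) sits next to the yellow and large ones.

```bash
python3 - <<'E'
from h import *
P=lambda l:[[120+a/2.7-.3,90+b/2.7-.3] for a,b in l]
w=ray("top",P([(478,139),(737,144.5),(737,360),(473,358)]),.087)[:,:2]; print('rim',w.round(4).tolist(),w.mean(0))
print('len',np.linalg.norm(w-np.roll(w,-1,0),axis=1))
s=ray("top",P([(574,79),(640,82),(574,142),(640,144)]),.087)[:,:2]; print('slot',s.round(4).tolist())
g=ray("top",P([(585,148),(628,149)]),.065)[:,:2]; print('gate floor',g.round(4).tolist())
f=cv2.imread('pics/scene0.png')
print('cam',-cam("top")[2].T@cam("top")[3])
for c,a in blobs("scene",f,(95,120,60),(130,255,255)):
    if 230<c[0]<360 and 160<c[1]<280: print(c.round(1),a,ray("scene",c,.075)[0,:2].round(4))
for n,K in (("hue yaw",0),):
  e=[w[0]-w[3],w[1]-w[2],(w[0]-w[1])@np.array([[0,-1],[1,0]])]
  for v in e: print('yaw',np.degrees(np.arctan2(v[1],v[0])))
E
```

```text
rim [[0.674, 0.1076], [0.6614, -0.1618], [0.4376, -0.1508], [0.4468, 0.1164]] [ 0.55497515 -0.02215823]
len [0.26970298 0.22405747 0.26743344 0.22743033]
slot [[0.7361, 0.0059], [0.7312, -0.0633], [0.6682, 0.0078], [0.6644, -0.0607]]
gate floor [[0.6672, -0.0043], [0.665, -0.0498]]
cam [0.38890021 0.03804154 1.14927265]
[317.9 194.9] 43 [0.5363 0.0586]
[270.3 218.4] 53 [ 0.556  -0.0956]
[299.5 218.8] 51 [ 0.5926 -0.025 ]
[269.5 235.5] 116 [ 0.6085 -0.1194]
yaw -2.2343866177526626
yaw -2.8134925542386866
yaw -2.678406971169753
```

```bash

python3 -m inch '{"offset":[[0.07,0.155,0],[0.07,0.155,0],[0.07,0.155,0],[0.07,0.155,0],[0.07,0.155,0]],"delta_rot":[[0,0,-0.034],[0,0,-0.034],[0,0,-0.034],[0,0,-0.034],[0,0,-0.034]],"gripper":[0.7,0.7,0.7,0.7,0.7]}' 20
python3 -m inch '{"offset":[[0.07,0.155,0],[0.07,0.155,0],[0.07,0.155,0],[0.07,0.155,0],[0.07,0.155,0]],"delta_rot":[[0,0,-0.034],[0,0,-0.034],[0,0,-0.034],[0,0,-0.034],[0,0,-0.034]],"gripper":[0.7,0.7,0.7,0.7,0.7]}'
python3 -m inch '{"offset":[[0.07,0.155,0],[0.07,0.155,0],[0,0,0]],"delta_rot":[[0,0,0],[0,0,0],[0,0,0]],"gripper":[0.7,0.7,0.7]}'
python3 - <<'E'
from h import *
s=monitor.get_state(); print(s['orientation'].round(3),s['joint_pos'])
f=eyes.grab_frame("scene"); cv2.imwrite("pics/s1.png",cv2.resize(f[60:280,180:420],None,fx=2.5,fy=2.5))
E
```

```text
time_s: 0.78
ee_pos: [0.3967, -0.3469, 0.2312]
orientation: [[0.978, 0.206, -0.0], [0.206, -0.978, 0.0], [-0.0, -0.0, -1.0]]
ft_force: [0.9, -0.8, 0.6]
gripper_width: 0.0125
time_s: 1.4
ee_pos: [0.5017, -0.1146, 0.2313]
orientation: [[0.999, -0.047, -0.0], [-0.047, -0.999, -0.0], [-0.0, 0.0, -1.0]]
ft_force: [0.5, -0.2, -0.6]
gripper_width: 0.0128
time_s: 1.78
ee_pos: [0.5442, -0.0181, 0.2311]
orientation: [[0.999, -0.038, 0.0], [-0.038, -0.999, 0.002], [0.0, -0.002, -1.0]]
ft_force: [-0.2, 0.6, -0.3]
gripper_width: 0.0128
[[ 0.999 -0.038  0.   ]
 [-0.038 -0.999  0.002]
 [ 0.    -0.002 -1.   ]] [  9.5517157   17.54728905 -13.38050292 106.06441453   4.63108464
  56.90578643 -97.91176566]
```

```bash

python3 -m inch '{"offset":[[0,-0.015,-0.15],[0,0,-0.15],[0,0,-0.15],[0,0,-0.04],[0,0,0]],"delta_rot":[[0,0,-0.005],[0,0,0],[0,0,0],[0,0,0],[0,0,0]],"gripper":[0.7,0.7,0.7,0.7,0.7]}'
python3 - <<'E'
from h import *
f=eyes.grab_frame("scene"); cv2.imwrite("pics/s2.png",cv2.resize(f[60:280,180:420],None,fx=2.5,fy=2.5))
E
```

```text
time_s: 2.45
ee_pos: [0.5432, -0.0285, 0.0843]
orientation: [[0.999, -0.054, -0.001], [-0.054, -0.999, -0.0], [-0.001, 0.0, -1.0]]
ft_force: [0.2, -0.4, 0.4]
gripper_width: 0.0132
```

View pics/s2.png

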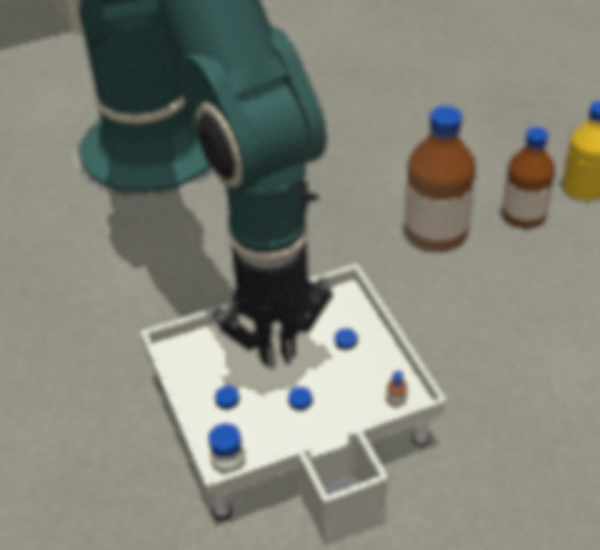

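The fingers are down inside the tray at crop (280,355), behind cap A at (300,398) and clear of the other items.

```bash

python3 -m inch '{"offset":[[0,0.02,-0.025],[0,0,-0.022],[0,0,0]],"delta_rot":[[0,0,0.005],[0,0,0],[0,0,0]],"gripper":[0.7,0.7,0.7]}'
```

```text
time_s: 2.88
ee_pos: [0.5431, -0.0215, 0.07]
orientation: [[0.999, -0.045, -0.001], [-0.045, -0.999, -0.0], [-0.001, 0.0, -1.0]]
ft_force: [-0.7, -0.1, 0.0]
gripper_width: 0.0129
```

```bash

python3 -m inch '{"offset":[[0.03,-0.0015,0],[0.03,-0.0015,0],[0.03,-0.0015,0],[0.03,-0.0015,0],[0.03,-0.0015,0]],"delta_rot":[[0,0,0],[0,0,0],[0,0,0],[0,0,0],[0,0,0]],"gripper":[0.7,0.7,0.7,0.7,0.7]}'
python3 -m inch '{"offset":[[0.03,-0.0015,0],[0.03,-0.0015,0],[0.03,-0.0015,0],[0.03,-0.0015,0],[0,0,0]],"delta_rot":[[0,0,0],[0,0,0],[0,0,0],[0,0,0],[0,0,0]],"gripper":[0.7,0.7,0.7,0.7,0.7]}'
cat > t.py <<'E'
from h import *
import sys
u=np.array([.99897,-.0454]);v=np.array([.0454,.99897]);O=np.array([.566,-.0225])
s=monitor.get_state();d=s['ee_pos'][:2]-O
print('tcp tray mm',(d@u*1e3).round(1),(d@v*1e3).round(1),'z',s['ee_pos'][2].round(4),'t',s['time_s'],'F',s['ft_force'].round(1))
for n in ("scene","top"):
    f=eyes.grab_frame(n)
    for c,a in blobs(n,f,(95,120,60),(130,255,255)):
        w=ray(n,c,.076)[0,:2]-O; x,y=w@u*1e3,w@v*1e3
        if -130<x<180 and abs(y)<140: print(n,c.round(0),a,'tray',round(x),round(y))
    if len(sys.argv)>1: 
        r=f[110:300,200:400] if n=="scene" else f[90:240,270:430]
        cv2.imwrite(f"pics/{sys.argv[1]}_{n}.png",cv2.resize(r,None,fx=3,fy=3))
E
python3 t.py a1
```

```text
time_s: 3.5
ee_pos: [0.5889, -0.0239, 0.0701]
orientation: [[0.999, -0.045, -0.0], [-0.045, -0.999, -0.0], [-0.0, 0.0, -1.0]]
ft_force: [-0.3, 0.1, -0.5]
gripper_width: 0.0127
time_s: 4.12
ee_pos: [0.625, -0.0256, 0.0701]
orientation: [[0.999, -0.045, 0.001], [-0.045, -0.999, 0.0], [0.001, -0.0, -1.0]]
ft_force: [0.7, 0.3, 0.0]
gripper_width: 0.0128
tcp tray mm 59.1 -0.5 z 0.0701 t 4.125 F [0.7 0.3 0. ]
scene [319. 194.] 17 tray -34 84
scene [338. 210.] 8 tray 44 108
scene [270. 218.] 53 tray -6 -74
scene [269. 236.] 115 tray 48 -95
scene [308. 234.] 63 tray 84 -1
top [310. 152.] 9 tray 74 97
top [315. 190.] 58 tray -34 79
```

View pics/a1_scene.png

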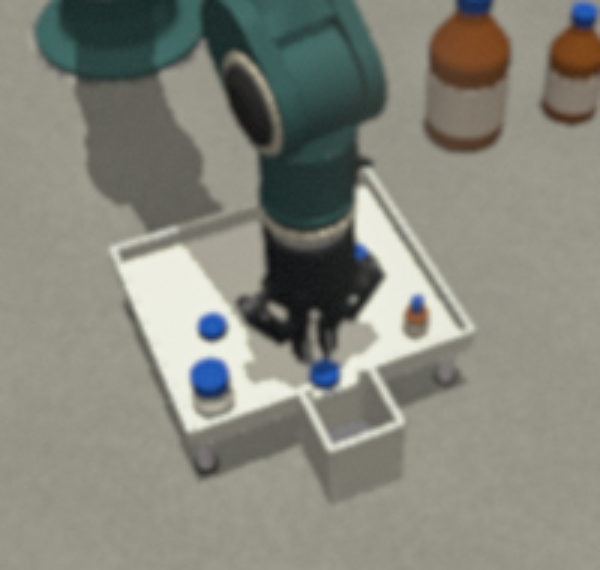

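The cap at crop (325,374) is centred in front of the gate (tray x 84, y −1) and nested against both fingers. I'll push on, then shut the fingers behind it for the gate itself.

```bash

python3 -m inch '{"offset":[[0.03,-0.0013,0],[0.03,-0.0013,0],[0,0,0.004],[0,0,0],[0,0,0]],"delta_rot":[[0,0,0],[0,0,0],[0,0,0],[0,0,0],[0,0,0]],"gripper":[0.7,0.7,0.8,1,1]}'
python3 -m inch '{"offset":[[0.025,-0.001,0],[0.025,-0.001,0],[0.02,-0.001,0],[0,0,0]],"delta_rot":[[0,0,0],[0,0,0],[0,0,0],[0,0,0]],"gripper":[1,1,1,1]}'
python3 t.py a2
```

```text
time_s: 4.85
ee_pos: [0.6421, -0.0264, 0.0714]
orientation: [[0.999, -0.045, -0.0], [-0.045, -0.999, -0.0], [-0.0, 0.0, -1.0]]
ft_force: [0.4, 0.0, 0.5]
gripper_width: 0.0
time_s: 5.35
ee_pos: [0.6638, -0.0273, 0.0713]
orientation: [[0.999, -0.045, 0.0], [-0.045, -0.999, 0.0], [0.0, -0.0, -1.0]]
ft_force: [0.9, -0.7, -0.0]
gripper_width: 0.0
tcp tray mm 97.9 -0.4 z 0.0713 t 5.35 F [ 0.9 -0.7 -0. ]
scene [338. 210.] 8 tray 44 108
scene [270. 218.] 53 tray -6 -74
scene [269. 236.] 116 tray 48 -95
scene [313. 255.] 11 tray 149 -14
top [310. 152.] 9 tray 74 97
top [315. 190.] 57 tray -34 79
```

View pics/a2_scene.png

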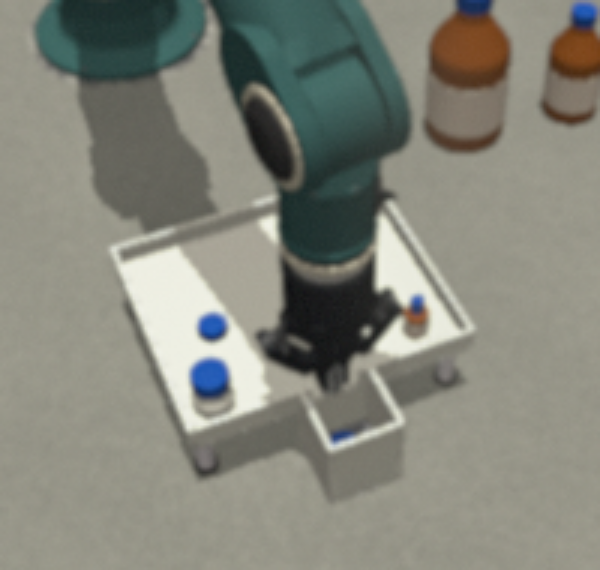

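Cap A is in the slot (blue seen at crop (345,436)). Cap B is at tray (−6,−74), so next I'll push it diagonally at 45° towards the centre line.

```bash

python3 -m inch '{"offset":[[-0.02,0,0.13],[0,0,0.13]],"delta_rot":[[0,0,0],[0,0,0]],"gripper":[1,1]}'
python3 -m inch '{"offset":[[-0.09,-0.063,0],[-0.09,-0.063,0],[-0.09,-0.063,0],[-0.09,-0.063,0],[-0.07,-0.063,0]],"delta_rot":[[0,0,0.105],[0,0,0.105],[0,0,0.105],[0,0,0.105],[0,0,0.105]],"gripper":[0.7,0.7,0.7,0.7,0.7]}'
python3 -m inch '{"offset":[[0,0,-0.08],[0,0,-0.08],[0,0,0]],"delta_rot":[[0,0,0],[0,0,0],[0,0,0]],"gripper":[0.7,0.7,0.7]}'
python3 t.py
```

```text
time_s: 5.7
ee_pos: [0.6563, -0.0273, 0.1497]
orientation: [[0.999, -0.045, -0.002], [-0.045, -0.999, 0.0], [-0.002, 0.0, -1.0]]
ft_force: [0.7, 0.0, 0.1]
gripper_width: -0.0001
time_s: 6.32
ee_pos: [0.5269, -0.1224, 0.1495]
orientation: [[0.733, 0.68, -0.0], [0.68, -0.733, -0.0], [-0.001, 0.0, -1.0]]
ft_force: [0.4, -0.3, 0.2]
gripper_width: 0.0125
time_s: 6.7
ee_pos: [0.5267, -0.1216, 0.1001]
orientation: [[0.737, 0.676, -0.004], [0.676, -0.737, 0.001], [-0.002, -0.003, -1.0]]
ft_force: [-0.3, -0.0, -0.5]
gripper_width: 0.0127
tcp tray mm -34.7 -100.8 z 0.1001 t 6.7 F [-0.3 -0.  -0.5]
scene [318. 195.] 43 tray -32 79
scene [270. 218.] 57 tray -6 -74
scene [269. 236.] 116 tray 48 -95
scene [313. 255.] 12 tray 149 -14
top [344. 141.] 53 tray 108 2
top [378. 152.] 36 tray 78 -95
top [310. 152.] 9 tray 74 97
top [370. 182.] 54 tray -7 -73
top [316. 190.] 56 tray -34 79
```

```bash

python3 -m inch '{"offset":[[0,0,-0.05],[0,0,-0.048],[0,0,0],[0.0246,0.0225,0],[0.0246,0.0225,0]],"delta_rot":[[0,0,0],[0,0,0],[0,0,0],[0,0,0],[0,0,0]],"gripper":[0.7,0.7,0.7,0.7,0.7]}'
python3 -m inch '{"offset":[[0.0246,0.0225,0],[0.0246,0.0225,0],[0.0246,0.0225,0],[0.0246,0.0225,0],[0.0246,0.0225,0]],"delta_rot":[[0,0,0],[0,0,0],[0,0,0],[0,0,0],[0,0,0]],"gripper":[0.7,0.7,0.7,0.7,0.7]}'
python3 -m inch '{"offset":[[0.0246,0.0225,0],[0.0246,0.0225,0],[0.0246,0.0225,0],[0,0,0]],"delta_rot":[[0,0,0],[0,0,0],[0,0,0],[0,0,0]],"gripper":[0.7,0.7,0.7,0.7]}'
python3 t.py
```

```text
time_s: 7.42
ee_pos: [0.5442, -0.1076, 0.0724]
orientation: [[0.737, 0.676, 0.001], [0.676, -0.737, 0.0], [0.001, 0.001, -1.0]]
ft_force: [-0.6, -0.4, 0.5]
gripper_width: 0.0127
time_s: 8.05
ee_pos: [0.5805, -0.0741, 0.072]
orientation: [[0.737, 0.676, 0.0], [0.676, -0.737, -0.0], [-0.0, 0.0, -1.0]]
ft_force: [0.8, -0.4, -0.1]
gripper_width: 0.0127
time_s: 8.55
ee_pos: [0.6028, -0.0533, 0.072]
orientation: [[0.736, 0.677, 0.001], [0.677, -0.736, 0.0], [0.001, 0.0, -1.0]]
ft_force: [-0.5, 0.0, 0.2]
gripper_width: 0.013
tcp tray mm 38.1 -29.1 z 0.072 t 8.55 F [-0.5  0.   0.2]
scene [318. 195.] 44 tray -32 79
scene [338. 210.] 8 tray 44 108
scene [300. 228.] 56 tray 56 -12
scene [270. 235.] 119 tray 47 -95
scene [313. 255.] 12 tray 149 -14
top [340. 142.] 8 tray 105 12
top [310. 152.] 9 tray 74 97
top [316. 190.] 56 tray -34 79
```

```bash

python3 -m inch '{"offset":[[0.022,0.02,0],[0.02,0.018,0],[0,0,0],[-0.025,-0.0225,0],[-0.025,-0.0225,0.05]],"delta_rot":[[0,0,0],[0,0,0],[0,0,0],[0,0,0],[0,0,0]],"gripper":[0.7,0.7,0.7,0.7,0.7]}'
python3 -m inch '{"offset":[[-0.01,0.02,0.06],[-0.01,0.02,0],[0,0.02,0],[0,0.02,0],[0,0.02,0]],"delta_rot":[[0,0,-0.105],[0,0,-0.105],[0,0,-0.105],[0,0,-0.105],[0,0,-0.105]],"gripper":[0.7,0.7,0.7,0.7,0.7]}'
python3 t.py
```

```text
time_s: 9.28
ee_pos: [0.5978, -0.0573, 0.0863]
orientation: [[0.737, 0.676, -0.003], [0.676, -0.737, -0.0], [-0.003, -0.002, -1.0]]
ft_force: [-0.3, 0.7, 0.7]
gripper_width: 0.0129
time_s: 9.9
ee_pos: [0.5935, -0.0272, 0.1063]
orientation: [[0.999, -0.052, 0.001], [-0.052, -0.999, -0.0], [0.001, 0.0, -1.0]]
ft_force: [0.8, -0.5, -0.9]
gripper_width: 0.0128
tcp tray mm 27.7 -3.4 z 0.1063 t 9.9 F [ 0.8 -0.5 -0.9]
scene [318. 195.] 46 tray -32 79
scene [338. 210.] 8 tray 44 108
scene [306. 230.] 56 tray 67 -1
scene [269. 236.] 116 tray 48 -95
scene [313. 255.] 12 tray 149 -14
top [310. 152.] 9 tray 74 97
top [315. 190.] 58 tray -34 79
```

```bash

python3 -m inch '{"offset":[[0,0.009,-0.06],[0,0,-0.057],[0,0,0],[0.03,-0.0013,0],[0.03,-0.0013,0]],"delta_rot":[[0,0,0.004],[0,0,0],[0,0,0],[0,0,0],[0,0,0]],"gripper":[0.7,0.7,0.7,0.7,0.7]}'
python3 -m inch '{"offset":[[0.03,-0.0013,0],[0.03,-0.0013,0],[0.02,-0.001,0],[0,0,0]],"delta_rot":[[0,0,0],[0,0,0],[0,0,0],[0,0,0]],"gripper":[0.7,0.7,0.7,0.7]}'
python3 t.py
```

```text
time_s: 10.62
ee_pos: [0.613, -0.0246, 0.0704]
orientation: [[0.999, -0.039, 0.001], [-0.039, -0.999, 0.0], [0.001, -0.0, -1.0]]
ft_force: [-0.3, 0.4, 0.1]
gripper_width: 0.013
time_s: 11.12
ee_pos: [0.6361, -0.0256, 0.0698]
orientation: [[0.999, -0.039, 0.0], [-0.039, -0.999, -0.0], [0.0, -0.0, -1.0]]
ft_force: [-0.5, -0.3, -0.3]
gripper_width: 0.013
tcp tray mm 70.2 0.1 z 0.0698 t 11.125 F [-0.5 -0.3 -0.3]
scene [320. 195.] 9 tray -28 85
scene [338. 210.] 8 tray 44 108
scene [269. 236.] 116 tray 48 -95
scene [310. 237.] 67 tray 96 0
scene [313. 255.] 13 tray 149 -14
top [310. 152.] 9 tray 74 97
top [315. 190.] 58 tray -34 79
```

Cap B is centred in the gate at (96, 0). I'll shut the fingers and push it through.

```bash

python3 -m inch '{"offset":[[0.02,-0.001,0],[0,0,0.005],[0,0,0],[0,0,0]],"delta_rot":[[0,0,0],[0,0,0],[0,0,0],[0,0,0]],"gripper":[0.7,0.8,1,1]}'
python3 -m inch '{"offset":[[0.025,-0.001,0],[0.025,-0.001,0],[0.025,-0.001,0],[0,0,0]],"delta_rot":[[0,0,0],[0,0,0],[0,0,0],[0,0,0]],"gripper":[1,1,1,1]}'
python3 t.py b2
```

```text
time_s: 11.72
ee_pos: [0.6416, -0.0259, 0.0714]
orientation: [[0.999, -0.039, -0.0], [-0.039, -0.999, -0.0], [-0.0, 0.0, -1.0]]
ft_force: [0.3, -0.9, -0.1]
gripper_width: -0.0002
time_s: 12.22
ee_pos: [0.6649, -0.0268, 0.0713]
orientation: [[0.999, -0.039, 0.0], [-0.039, -0.999, 0.0], [0.0, -0.0, -1.0]]
ft_force: [-0.8, 0.0, 0.2]
gripper_width: 0.0002
tcp tray mm 99.0 0.2 z 0.0713 t 12.225 F [-0.8  0.   0.2]
scene [338. 210.] 8 tray 44 108
scene [269. 236.] 116 tray 48 -95
scene [313. 252.] 54 tray 142 -11
top [310. 152.] 9 tray 74 97
top [315. 190.] 57 tray -34 79
```

```bash

python3 -m inch '{"offset":[[-0.02,0,0.13],[0,0,0.13]],"delta_rot":[[0,0,0],[0,0,0]],"gripper":[1,1]}'
python3 -m inch '{"offset":[[-0.1,0.072,0],[-0.1,0.072,0],[-0.1,0.072,0],[-0.1,0.072,0],[-0.1,0.072,0]],"delta_rot":[[0,0,-0.0885],[0,0,-0.0885],[0,0,-0.0885],[0,0,-0.0885],[0,0,-0.0885]],"gripper":[0.7,0.7,0.7,0.7,0.7]}'
python3 -m inch '{"offset":[[0,0,-0.08],[0,0,-0.08],[0,0,0]],"delta_rot":[[0,0,0],[0,0,0],[0,0,0]],"gripper":[0.7,0.7,0.7]}'
python3 t.py c0; python3 -c "
from bench import monitor;print(monitor.get_state()['joint_pos'])"
```

```text
time_s: 12.58
ee_pos: [0.6572, -0.0267, 0.1496]
orientation: [[0.999, -0.039, -0.002], [-0.039, -0.999, -0.0], [-0.002, 0.0, -1.0]]
ft_force: [1.0, 0.2, 0.4]
gripper_width: -0.0003
time_s: 13.2
ee_pos: [0.5069, 0.0819, 0.1495]
orientation: [[0.76, -0.65, 0.0], [-0.65, -0.76, 0.0], [-0.0, -0.0, -1.0]]
ft_force: [-0.5, 0.4, -0.1]
gripper_width: 0.0126
time_s: 13.58
ee_pos: [0.5066, 0.081, 0.1002]
orientation: [[0.763, -0.646, -0.004], [-0.646, -0.763, -0.001], [-0.002, 0.003, -1.0]]
ft_force: [-0.4, -0.2, 0.4]
gripper_width: 0.0128
tcp tray mm -64.0 100.7 z 0.1002 t 13.575 F [-0.4 -0.2  0.4]
scene [318. 195.] 45 tray -32 79
scene [269. 236.] 116 tray 48 -95
scene [313. 252.] 61 tray 141 -11
top [344. 141.] 59 tray 108 2
top [381. 153.] 101 tray 76 -104
top [310. 152.] 9 tray 74 97
[ -10.01139802   24.43193143   -3.38715095  116.17945234    2.20314412
   39.43756184 -145.08204431]
```

View pics/c0_scene.png

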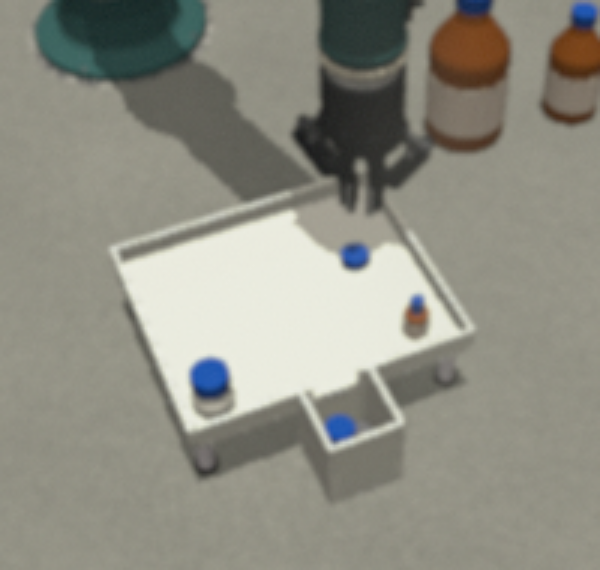

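The slot holds two caps (blue at crop (340,428)). Cap C is at (355,256), with the fingers hovering behind it, clear of the wall and bottle.

```bash

python3 -m inch '{"offset":[[0.003,0.004,-0.05],[0,0,-0.048],[0,0,0],[0.0254,-0.0215,0],[0.0254,-0.0215,0]],"delta_rot":[[0,0,0],[0,0,0],[0,0,0],[0,0,0],[0,0,0]],"gripper":[0.7,0.7,0.7,0.7,0.7]}'
python3 -m inch '{"offset":[[0.0254,-0.0215,0],[0.0254,-0.0215,0],[0.0254,-0.0215,0],[0.0254,-0.0215,0],[0.0254,-0.0215,0]],"delta_rot":[[0,0,0],[0,0,0],[0,0,0],[0,0,0],[0,0,0]],"gripper":[0.7,0.7,0.7,0.7,0.7]}'
python3 -m inch '{"offset":[[0.0254,-0.0215,0],[0.0254,-0.0215,0],[0.0254,-0.0215,0],[0.0254,-0.0215,0],[0,0,0]],"delta_rot":[[0,0,0],[0,0,0],[0,0,0],[0,0,0],[0,0,0]],"gripper":[0.7,0.7,0.7,0.7,0.7]}'
python3 t.py
```

```text
time_s: 14.3
ee_pos: [0.5254, 0.0689, 0.0724]
orientation: [[0.763, -0.647, 0.001], [-0.647, -0.763, -0.0], [0.001, -0.001, -1.0]]
ft_force: [-0.1, 0.4, 0.9]
gripper_width: 0.0128
time_s: 14.92
ee_pos: [0.5629, 0.0369, 0.072]
orientation: [[0.763, -0.647, -0.0], [-0.647, -0.763, 0.0], [-0.0, 0.0, -1.0]]
ft_force: [0.2, 0.1, 0.2]
gripper_width: 0.0127
time_s: 15.55
ee_pos: [0.5936, 0.0106, 0.0719]
orientation: [[0.762, -0.647, 0.0], [-0.647, -0.762, -0.0], [0.0, 0.0, -1.0]]
ft_force: [-0.4, -0.9, -1.0]
gripper_width: 0.0129
tcp tray mm 26.0 34.3 z 0.0719 t 15.55 F [-0.4 -0.9 -1. ]
scene [338. 210.] 8 tray 44 108
scene [309. 222.] 54 tray 47 19
scene [269. 236.] 116 tray 48 -95
scene [313. 252.] 60 tray 141 -11
top [381. 153.] 105 tray 76 -104
```

```bash

python3 -m inch '{"offset":[[0.026,-0.022,0],[0.026,-0.022,0],[0.026,-0.022,0],[0,0,0],[-0.0254,0.0215,0]],"delta_rot":[[0,0,0],[0,0,0],[0,0,0],[0,0,0],[0,0,0]],"gripper":[0.7,0.7,0.7,0.7,0.7]}'
python3 -m inch '{"offset":[[-0.0254,0.0215,0.06],[-0.01,-0.02,0.06],[-0.01,-0.02,0],[0,-0.02,0],[0,-0.02,0]],"delta_rot":[[0,0,0],[0,0,0.11],[0,0,0.11],[0,0,0.11],[0,0,0.109]],"gripper":[0.7,0.7,0.7,0.7,0.7]}'
python3 t.py
```

```text
time_s: 16.27
ee_pos: [0.6086, -0.0022, 0.0718]
orientation: [[0.762, -0.647, -0.0], [-0.647, -0.762, -0.0], [-0.0, 0.0, -1.0]]
ft_force: [0.1, 0.3, -0.6]
gripper_width: 0.0127
time_s: 16.9
ee_pos: [0.5949, -0.0186, 0.1096]
orientation: [[0.999, -0.038, 0.001], [-0.038, -0.999, -0.0], [0.001, 0.0, -1.0]]
ft_force: [0.4, 0.4, 0.7]
gripper_width: 0.0126
tcp tray mm 28.6 5.2 z 0.1096 t 16.9 F [0.4 0.4 0.7]
scene [306. 230.] 62 tray 70 0
scene [269. 236.] 116 tray 48 -95
scene [313. 252.] 60 tray 141 -11
top [385. 151.] 24 tray 80 -114
top [310. 152.] 9 tray 74 97
```

```bash

python3 -m inch '{"offset":[[0,-0.015,-0.06],[0,0,-0.065],[0,0,0],[0,0,0]],"delta_rot":[[0,0,0],[0,0,0],[0,0,0],[0,0,0]],"gripper":[0.7,0.7,0.7,0.7]}'
python3 t.py | head -1
```

```text
time_s: 17.5
ee_pos: [0.595, -0.0234, 0.07]
orientation: [[0.999, -0.044, -0.001], [-0.044, -0.999, 0.0], [-0.001, -0.0, -1.0]]
ft_force: [0.2, 0.3, -0.3]
gripper_width: 0.0127
tcp tray mm 29.0 0.4 z 0.07 t 17.5 F [ 0.2  0.3 -0.3]
```

```bash

python3 -m inch '{"offset":[[0.03,-0.0014,0],[0.03,-0.0014,0],[0.03,-0.0014,0],[0.03,-0.0014,0],[0.02,-0.001,0]],"delta_rot":[[0,0,0],[0,0,0],[0,0,0],[0,0,0],[0,0,0]],"gripper":[0.7,0.7,0.7,0.7,0.7]}'
python3 t.py
```

```text
time_s: 18.23
ee_pos: [0.6378, -0.0259, 0.0704]
orientation: [[0.999, -0.045, 0.0], [-0.045, -0.999, 0.0], [0.0, -0.0, -1.0]]
ft_force: [0.2, -0.8, 0.7]
gripper_width: 0.0128
tcp tray mm 71.8 -0.2 z 0.0704 t 18.225 F [ 0.2 -0.8  0.7]
scene [338. 210.] 8 tray 44 108
scene [269. 236.] 116 tray 48 -95
scene [310. 238.] 70 tray 97 0
scene [313. 252.] 58 tray 142 -11
top [310. 152.] 9 tray 74 97
```

```bash

python3 -m inch '{"offset":[[0.02,-0.001,0],[0,0,0.005],[0,0,0],[0,0,0]],"delta_rot":[[0,0,0],[0,0,0],[0,0,0],[0,0,0]],"gripper":[0.7,0.8,1,1]}'
python3 -m inch '{"offset":[[0.025,-0.001,0],[0.025,-0.001,0],[0.02,-0.001,0],[0,0,0]],"delta_rot":[[0,0,0],[0,0,0],[0,0,0],[0,0,0]],"gripper":[1,1,1,1]}'
python3 -m inch '{"offset":[[-0.04,0,0.08],[-0.04,0,0.15],[-0.1,0,0.2],[-0.15,0,0.15],[-0.15,0,0]],"delta_rot":[[0,0,0],[0,0,0],[0,0,0],[0,0,0],[0,0,0]],"gripper":[1,1,1,1,1]}'
python3 t.py c2
python3 - <<'E'
import cv2,numpy as np
a=cv2.imread('pics/c2_scene.png');b=cv2.imread('pics/c2_top.png')
b=cv2.resize(b,(608,570))[:, 150:550]; cv2.imwrite('pics/c2.png',np.hstack([a[:,200:560],b]))
E
```

```text
time_s: 18.82
ee_pos: [0.6429, -0.0262, 0.072]
orientation: [[0.999, -0.044, -0.0], [-0.044, -0.999, -0.0], [-0.0, 0.0, -1.0]]
ft_force: [0.1, -0.5, -0.2]
gripper_width: -0.0
time_s: 19.32
ee_pos: [0.6646, -0.0271, 0.0718]
orientation: [[0.999, -0.045, 0.0], [-0.045, -0.999, 0.0], [0.0, -0.0, -1.0]]
ft_force: [-1.2, 0.6, 0.3]
gripper_width: -0.0
time_s: 19.95
ee_pos: [0.5239, -0.0269, 0.2449]
orientation: [[0.999, -0.044, 0.008], [-0.044, -0.999, -0.001], [0.008, 0.0, -1.0]]
ft_force: [-0.2, 0.3, 0.6]
gripper_width: -0.0
tcp tray mm -41.9 -6.3 z 0.2449 t 19.95 F [-0.2  0.3  0.6]
scene [269. 236.] 116 tray 48 -95
scene [314. 252.] 65 tray 142 -10
top [310. 152.] 9 tray 74 97
```

View pics/c2.png

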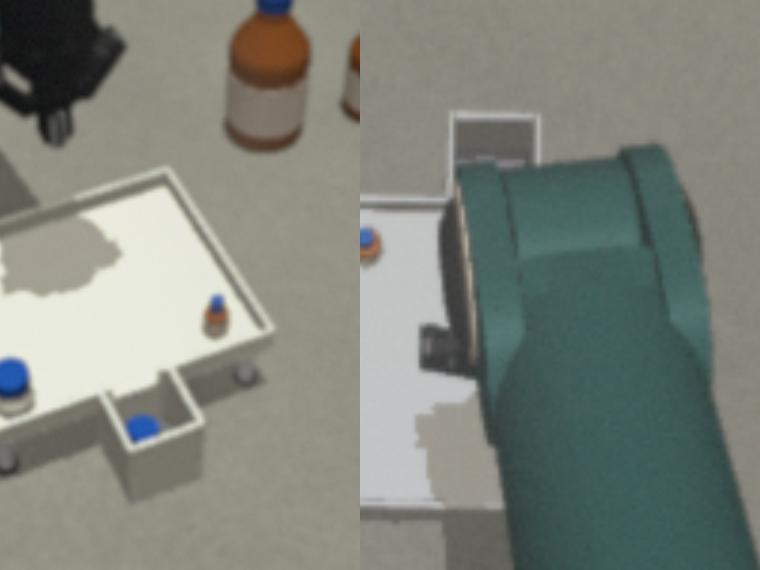

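The tray floor is empty and blue shows in the slot at (143,430), but the arm hides the slot from above. I'll move it aside and check all three caps.

```bash

python3 -m inch '{"offset":[[-0.07,-0.155,0],[-0.07,-0.155,0],[-0.07,-0.155,0],[-0.07,-0.155,0],[-0.07,-0.155,0]],"delta_rot":[[0,0,0],[0,0,0],[0,0,0],[0,0,0],[0,0,0]],"gripper":[1,1,1,1,1]}'
python3 t.py d
python3 - <<'E'
from h import *
f=eyes.grab_frame("top");g=eyes.grab_frame("scene")
a=cv2.resize(f[110:160,320:370],(380,380),interpolation=cv2.INTER_CUBIC);b=cv2.resize(g[220:285,285:350],(380,380),interpolation=cv2.INTER_CUBIC)
cv2.imwrite('pics/d.png',np.hstack([a,b]))
z0=cv2.imread('pics/top0.png').astype(int)
for n in("bottle",(150,290,220,280)),("tipbox",(480,545,195,265)):
    x0,x1,y0,y1=n[1]; d=np.abs(f[y0:y1,x0:x1]-z0[y0:y1,x0:x1]).max(2); print(n[0],'changed px',(d>60).sum())
E
```

```text
time_s: 20.68
ee_pos: [0.4175, -0.2612, 0.2411]
orientation: [[0.999, -0.044, 0.0], [-0.044, -0.999, -0.0], [0.0, 0.0, -1.0]]
ft_force: [0.1, 0.2, -0.6]
gripper_width: -0.0001
tcp tray mm -137.6 -245.2 z 0.2411 t 20.675 F [ 0.1  0.2 -0.6]
scene [269. 236.] 116 tray 48 -95
scene [314. 252.] 65 tray 142 -10
top [344. 140.] 64 tray 111 1
top [381. 153.] 101 tray 76 -104
top [310. 152.] 9 tray 74 97
bottle changed px 0
tipbox changed px 3492
```

View pics/d.png

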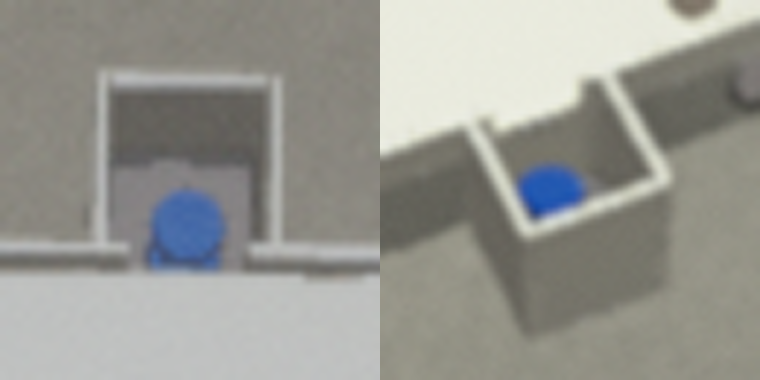

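The slot shows a stack: the top cap is at (187,225), with the edge of lower caps below it at (185,258). I'll check the stack height across the two views, and check the tip box in the scene view, since the arm now covers it in the top one.

```bash
python3 - <<'E'
from h import *
a=[320+187/7.6,110+225/7.6]; b=[285+552/5.846,220+190/5.846]
for z in(.017,.029,.041,.053,.065,.077): print(z,np.linalg.norm(ray("top",a,z)-ray("scene",b,z)).round(4))
g=eyes.grab_frame("scene");z0=cv2.imread('pics/scene0.png')
for n,(x0,x1,y0,y1) in dict(tipbox=(92,140,208,268),bottles=(335,430,95,162),vial=(332,345,205,224),jar=(260,280,228,250)).items():
    d=cv2.absdiff(g,z0)[y0:y1,x0:x1].max(2); print(n,(d>60).sum())
E
```

```text
0.017 0.1784
0.029 0.1759
0.041 0.1741
0.053 0.1731
0.065 0.1728
0.077 0.1733
tipbox 0
bottles 0
vial 0
jar 0
```

```bash
python3 - <<'E'
from h import *
a=[320+187/7.6,110+225/7.6]; b=[285+172/5.846,220+190/5.846]
for z in(.005,.017,.029,.041,.053,.065,.077): print(z,np.linalg.norm(ray("top",a,z)-ray("scene",b,z)).round(4),ray("top",a,z)[0,:2].round(3))
E
```

```text
0.005 0.0346 [ 0.697 -0.032]
0.017 0.0233 [ 0.694 -0.031]
0.029 0.012 [ 0.691 -0.031]
0.041 0.0027 [ 0.688 -0.03 ]
0.053 0.0114 [ 0.684 -0.029]
0.065 0.0226 [ 0.681 -0.028]
0.077 0.0339 [ 0.678 -0.028]
```

The top of the stack is at z ≈ 0.041 m, which matches three 12 mm caps on the slot bottom at 0.005 m. All three are in, so I'm handing in.

```bash
python3 -c "
from bench import order;print(order.close_job())"
```

```text
the job is handed in; nothing more can be done
None
```

All three caps are in the slot. I swept them one at a time along the tray floor with the fingers a little apart behind each cap. For the last few centimetres through the gate I shut the fingers behind it. No cap was pinched or lifted, and the job was handed in at about 21 s of robot time.

- **Caps:** the tray floor is empty. The two views put the top of the stack in the slot at z ≈ 0.041 m, which is what three stacked caps would give. My first height calculation disagreed because of a pixel mistake in my script, and the corrected one agreed to within 3 mm.
- **Other objects:** the vial, jar, bottles and tip box show no change in the scene view from before and after. The top view flagged the tip box as changed, most likely because the parked arm was covering it; I did not view that picture.
- **Forces:** the wrist readings after each move stayed at about 1 N or less per axis.

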